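# Tilt the moisture meter out of its foam case and turn it over onto the board

## Task

The wood moisture meter lies screen down in its foam case. Raise the end with the two side studs first, so that the other end comes out from under the foam bridge, take the meter out, turn it over and lay it on the pale board, screen up and wholly on the board. Keep hold of it until it is down: do not let it topple over, and leave the other things lying where they are.

Things in the scene. Friction and masses are not known exactly. Their poses are not given: they have to be found in the camera images.
- case: open plywood case with a dark foam insert, 194 x 174 mm, 47 mm high, fixed to the bench. Origin: centre of its underside, on the bench; +x along its length towards the bridged end, z up. In its middle a pocket 128 mm long (x), 48 mm wide (y), floor 19 mm above the bench, walls up to 47 mm above the bench, holds the meter with 2 mm play all round, studs towards -x.
- case_wells (a point): point between the two finger wells, 35 mm above the bench, 46 mm from the case's middle on its -x side; axes as the case. One well lies on each side of the pocket: 44 mm long (x, from -22 to +22 mm of this point), reaching 70 mm out from the centre line, floor 10 mm above the bench. Here the meter's studs can be pinched from above.
- case_bridge (a point): middle of the lower edge of the foam bridge, 50 mm above the bench, 56 mm from the case's middle on its +x side; axes as the case. The fixed bridge spans the whole width, from here 36 mm on in +x, 9 mm thick (top 59 mm above the bench). It overhangs the meter's nose by 6 mm: the meter cannot come straight up, but its stud end can swing up, which draws the nose back.
- meter_centre (a point): centre of the meter: grey, 124 mm long (x) over two half-round ends, 44 wide (y), 32 thick (z), both broad faces flat, about 0.25 kg. Its z axis points out of the face with two steel sensing strips and four screws; screen and three keys are on the other face: it starts z up (screen down), must end z down (screen up). x points from the studs to the nose.
- meter_studs (a point): point half-way between the meter's two side studs, 46 mm from its centre on its -x side; axes as the meter. The round flat-ended steel studs, 14 mm in diameter, stand 6 mm out of each side, 56 mm over both; 35 mm above the bench at the start. They are the ends of one axle that turns freely in the meter: pinched by the studs, the meter swings about them and its nose hangs down.
- meter_nose (a point): centre of the meter's half-round (radius 16 mm) nose end, 92 mm from the studs, under the bridge at the start; axes as the meter.
- board: pale flat hardwood board, 260 (x) x 150 (y) x 28 mm thick, lying fixed on the bench, its top 28 mm above the bench. Origin at the centre of its underside; x along its length. Case and board may swap sides.
- pencil_c (a point): carpenter's pencil, 10 x 171 x 8 mm, lying between case and board; bystander, point at its centre
- thin_block_c (a point): thin dark hardwood slip, 36 x 120 x 10 mm, lying flat between case and board; bystander, point at its centre
- wax_pot_c (a point): low round lidded pot, 69 mm across, 41 mm high, to the right of the work; bystander, point at its centre
- pliers_c (a point): combination pliers, 63 x 201 x 14 mm, lying to the left of the work; bystander, point at its centre
- caliper_c (a point): sliding caliper, 68 x 230 x 10 mm, lying to the right of the work; bystander, point at its centre
- meter: the whole meter (see meter_centre); origin at the centre of the face that is its underside at the start (the screen face)

How it is judged:
By the outcome, as a careful person would: the job done as asked, in the order asked, and still so for the second after the job is handed in, with the robot touching nothing.
It also fails if it takes over 48 s, if anything falls off the work surface, if the arm or the gripper's body presses on something with over 40 N, if the wrist force passes 120 N, or if a joint passes its speed limit or range.

## Robot

A 6-joint arm with a two-finger parallel gripper is mounted at the origin on a cart in front of the work surface, level with it; the furniture and walls round the work are solid. World frame = base frame: x ahead of the robot, y to its left, z up, the work surface at z = 0. Lengths are in mm, angles in rad, forces in N, time in s.
With the tool pointing down it reaches from about 250 to 850 mm from the base axis. Payload 12.5 kg.
Tool frame: the origin (TCP) lies at the very end of the fingers, on their centre line; the grasp point (between the pads) lies 19 mm behind it; z points along the fingers, y is the line along which they close (so a half turn about z gives the same grasp; the last joint's range is limited). The gripper opens to 93 mm and grips with 3 to 60 N. Pads are 15 mm wide; open, the fingers measure 128 mm over their backs; the gripper's body (75 mm by 188 mm) begins 65 mm behind the grasp point.
Start: joints at [1.235, 0.351, 1.652, -0, 1.139, -0.085], TCP at [136.467, 532.786, 218.633] pointing down, gripper open.
Joint ranges: [-2.75, 2.75], [-0.79, 2.1], [0.01, 2.65], [-1.57, 4.71], [0.07, 3.14], [-2.87, 2.87]. Speed limits (rad/s): [2.22, 2.22, 2.79, 3.14, 3.14, 3.14].

## Interface

Orientations are given as a unit quaternion [w, x, y, z].
In Python, from bench import r, cams gives the robot as it stands.
- The arm moves only by the shell command python3 -m jog 'ROWS'. ROWS is JSON, one flat list of numbers, 5 for each row, row after row: the closure, from -1 (fully open) to 1 (shut), then the shift along the tool's x, y, z in m, then the turn about the tool's z in degrees. A call has 1 to 20 rows; each row is the pose to reach, as a shift and turn from the pose commanded when the call began, along the tool's axes at that moment; what a row does not reach only later rows make up. A row lasts 1/12 s, in which the tool goes at most 41.7 mm and 7.16 degrees, less where a joint would pass 70% of its speed; a pose out of reach is approached as far as the arm can. A call with a gripper value outside its range is refused whole. The fingers move at their own pace and stop on an object; the grip force is fixed at half the most. Time passes only in rows, so rows that repeat a pose let the fingers close. It gives the time, the measured TCP pose, the force, the opening and the grip force at its end, in the units of the state.
- r.get_obs(): the state, without advancing time (a new reading comes with each control period).
- cams.read_camera(name): name is "scene" or "top" or "wrist"; returns (picture, depth): 480x640x3 uint8, blue, green, red; 480x640 float32, mm along the optical axis (not along the pixel's ray), 0 where there is no reading.
- cams.camera_model(name): a dict with "fx", "fy", "cx", "cy" (pixels), "dist" ([k1, k2, p1, p2, k3] as OpenCV has them; the pictures are not rectified), "R" (3x3) and "t" (3): a world point X has camera coordinates R X + t. Camera axes: x right, y down, z forward; pixel columns grow to the right and rows downward; lengths in mm; the calibration is good to about 2 mm. A picture is of the moment at which its call begins: read the wrist's pose just before it. camera_model takes no time and is no camera call; for the wrist camera it gives the pose at the moment of the call.
- r.hand_in(): hands the job in; it is judged then, once.
The state is a dict: "time": time; "joint_pos": joint angles; "joint_velocities": joint speeds; "joint_torque": joint torques, N m; "tool_pos": TCP position; "ee_rot": TCP orientation; "ft_force": force on the tool from outside, world axes, zero at the start; "ft_torque": the same for the moment, N m; "finger_gap": opening from 0.0 (shut) to 1.0 (fully open); "gripper_force": force on a finger pad.
Only numpy, scipy, OpenCV 4.12 (cv2) and the standard library are available. Lean on these libraries where they do the work, as an engineer would, in place of code of your own. Each camera call takes 0.05 s, during which the arm holds its last target. There are 200 camera calls.

## Working session

There is one attempt and no reset: what is moved stays moved. The work goes in short steps, Python scripts to look and compute and a shell command to move; the robot and the scene stay as the last step left them, time stands still between calls to the robot, and variables do not carry over. Pictures are saved under pics/ and viewed, at most 10 in all, crops included, and the job is handed in when it is done.

```bash
ls; mkdir -p pics; python3 - <<'E'
from bench import r,cams
import cv2
o=r.get_obs();print(o)
for n in("scene","top"):
    im,d=cams.read_camera(n);cv2.imwrite(f"pics/{n}0.png",im)
    m=cams.camera_model(n);print(n,m)
E
```

```text
pics
{'time': 0.0, 'joint_pos': array([ 1.23538690e+00,  3.51232913e-01,  1.65244164e+00, -2.18034477e-05,
        1.13906776e+00, -8.46194579e-02]), 'joint_velocities': array([ 3.75824635e-04, -7.63838484e-04,  1.13962988e-03, -4.92925288e-05,
       -6.85039762e-04, -1.88343967e-04]), 'joint_torque': array([ 1.45539263e-03, -4.97317815e+01, -2.85269451e+01,  6.99755014e-02,
        2.55664618e-02, -7.00306168e-05]), 'tool_pos': array([136.36989513, 532.46902414, 218.09657062]), 'ee_rot': array([-1.10156395e-04,  1.25062073e-01,  9.92148753e-01, -5.64266115e-04]), 'ft_force': array([0.47664988, 0.14595494, 0.09906302]), 'ft_torque': array([ 0.01621065, -0.00569242,  0.00338965]), 'gripper_force': 0.0, 'finger_gap': 0.9988768910196135}
scene {'fx': 510.2413053332964, 'fy': 510.2413053332964, 'cx': 322.4765351721727, 'cy': 234.73918127351382, 'dist': array([-0.09595647,  0.        ,  0.        ,  0.        ,  0.        ]), 'R': array([[ 0.8252038 , -0.56458687,  0.01674406],
       [-0.4331212 , -0.65152423, -0.62283401],
       [ 0.36255306,  0.50671279, -0.78217481]]), 't': array([-430.16989188,  264.9075713 , 1221.15418814])}
top {'fx': 572.9718879127942, 'fy': 572.9718879127942, 'cx': 320.12147003053747, 'cy': 243.3579066837527, 'dist': array([-0.088925,  0.      ,  0.      ,  0.      ,  0.      ]), 'R': array([[-1.20676074e-02, -9.99927176e-01, -1.28234787e-04],
       [-9.86630926e-01,  1.19279858e-02, -1.62533504e-01],
       [ 1.62523197e-01, -1.83487011e-03, -9.86703017e-01]]), 't': array([   6.53242381,  525.34400002, 1829.26100621])}
```

View pics/top0.png

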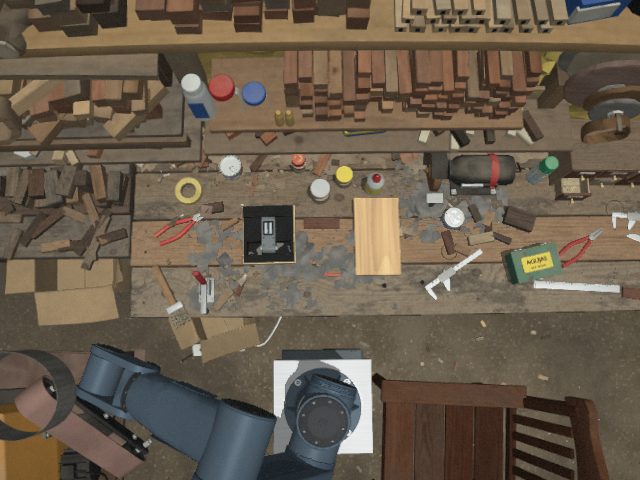

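View pics/scene0.png

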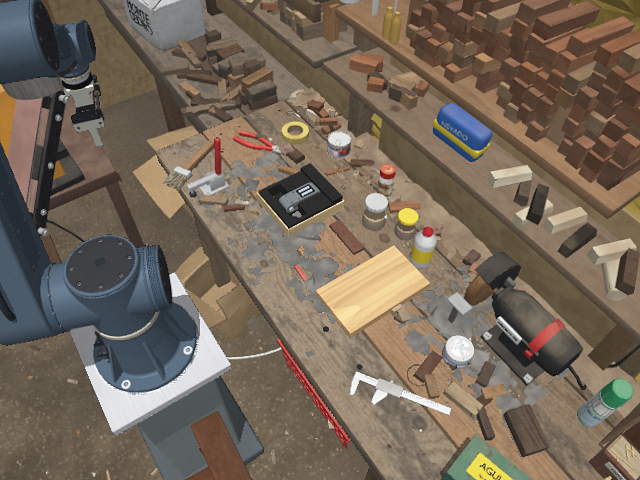

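The top view shows the case at about (269,235), with its bridge at the upper (far) end and the wells near (268,250). The board is at (377,236), long side up the picture. The slip (322,223) and a red pencil (330,273) lie between them, and the scene view agrees.

```bash
cat > h.py <<'E'
from bench import r,cams
import cv2,numpy as np
from scipy.spatial.transform import Rotation as Ro
def ray(n,px,z,m=None):
    m=m or cams.camera_model(n)
    K=np.array([[m['fx'],0,m['cx']],[0,m['fy'],m['cy']],[0,0,1.]])
    u=cv2.undistortPoints(np.array(px,float).reshape(-1,1,2),K,m['dist'])[:,0]
    d=np.c_[u,np.ones(len(u))]@m['R']; c=-m['R'].T@m['t']
    return c+d*((z-c[2])/d[:,2])[:,None]
def proj(n,P,m=None):
    m=m or cams.camera_model(n)
    K=np.array([[m['fx'],0,m['cx']],[0,m['fy'],m['cy']],[0,0,1.]])
    return cv2.projectPoints(np.array(P,float).reshape(-1,1,3),cv2.Rodrigues(m['R'])[0],m['t'],K,m['dist'])[0][:,0]
def tool():
    o=r.get_obs();q=o['ee_rot'];return o['tool_pos'],Ro.from_quat([q[1],q[2],q[3],q[0]])
E
python3 - <<'E'
from h import *
im=cv2.imread('pics/top0.png')
hsv=cv2.cvtColor(im,cv2.COLOR_BGR2HSV)
def rect(mask,z,win):
    x0,y0,x1,y1=win;mm=np.zeros_like(mask);mm[y0:y1,x0:x1]=mask[y0:y1,x0:x1]
    mm=cv2.morphologyEx(mm,cv2.MORPH_OPEN,np.ones((3,3)))
    c=max(cv2.findContours(mm,0,2)[0],key=cv2.contourArea)
    P=ray('top',c[:,0],z)[:,:2].astype(np.float32);print(cv2.minAreaRect(P),cv2.minAreaRect(c))
rect((hsv[...,2]<60).astype(np.uint8)*255,47,(235,195,305,275))
rect(((hsv[...,2]>150)&(hsv[...,1]>60)).astype(np.uint8)*255,28,(340,185,415,285))
cv2.imwrite('pics/crop0.png',cv2.resize(im[190:290,230:420],None,fx=4,fy=4,interpolation=cv2.INTER_CUBIC))
E
```

```text
((561.29541015625, 170.94630432128906), (184.53317260742188, 161.76930236816406), 1.134609341621399) ((267.9317321777344, 233.1326141357422), (55.5794792175293, 49.17653274536133), 88.63607025146484)
((551.5076293945312, -192.78378295898438), (161.3979949951172, 255.3731689453125), 89.38801574707031) ((378.5, 236.0), (76.0, 49.0), 90.0)
```

View pics/crop0.png

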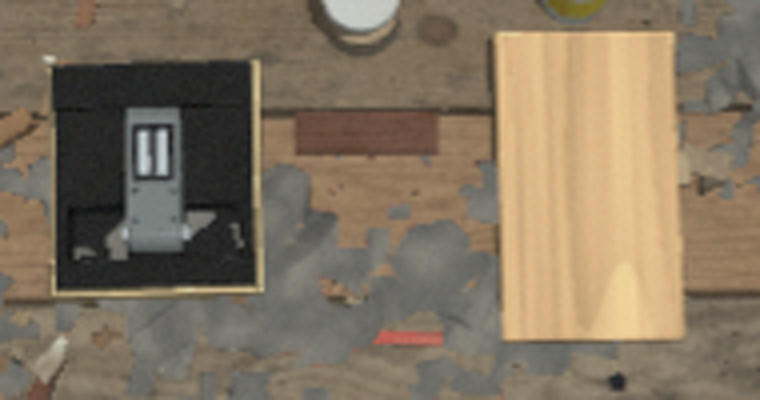

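The crop shows the stud ends at (124,233) and (186,233), with the meter pointing straight up the picture, its nose going under the bridge at row 107. The board spans (497,32) to (684,340).

```bash
cat >> h.py <<'E'
def go(P,yaw=0):
    """shift (tool axes, mm) and turn for TCP target P with tool y along world -+y turned by yaw deg"""
    p,R=tool(); s=R.inv().apply(np.array(P)-p)
    y=R.as_matrix()[:,1]; a=np.degrees(np.arctan2(y[1],y[0]))
    t=-((90+yaw-a+90)%180-90)   # tool z is down
    print('tcp',p.round(1),'yaw',round(a,2),'shift',s.round(1),'turn',round(t,2))
E
python3 - <<'E'
from h import *
P=ray('top',[(230+124/4,190+233/4),(230+186/4,190+233/4)],35);print(P)
c=P.mean(0);print(c); go([c[0],c[1],170],0)
E
```

```text
[[512.78080558 194.28856261  35.        ]
 [512.17249653 143.38562214  35.        ]]
[512.47665106 168.83709237  35.        ]
tcp [136.4 532.5 218.2] yaw 75.63 shift [-454.6 -258.9   48.4] turn -14.37
```

```bash
python3 -m jog '[-1,-0.03,-0.017,0,-1, -1,-0.065,-0.037,0,-3, -1,-0.1,-0.057,0,-6, -1,-0.135,-0.077,0,-9, -1,-0.17,-0.097,0,-12, -1,-0.205,-0.117,0,-14.4, -1,-0.24,-0.137,0.01,-14.4, -1,-0.275,-0.157,0.02,-14.4, -1,-0.31,-0.177,0.03,-14.4, -1,-0.345,-0.197,0.04,-14.4, -1,-0.38,-0.217,0.048,-14.4, -1,-0.41,-0.233,0.048,-14.4, -1,-0.435,-0.248,0.048,-14.4, -1,-0.4546,-0.2589,0.048,-14.4, -1,-0.4546,-0.2589,0.048,-14.4, -1,-0.4546,-0.2589,0.048,-14.4, -1,-0.4546,-0.2589,0.048,-14.4]'
python3 - <<'E'
from h import *
m=cams.camera_model('wrist'); im,d=cams.read_camera('wrist');cv2.imwrite('pics/w1.png',im)
np.savez('w1.npz',d=d,**m)
go([512.5,168.8,170])
print(proj('wrist',[[512.5,168.8,35],[512.5,196.8,35],[512.5,140.8,35]],m))
E
```

```text
time: 1.52
tool_pos: [511.9, 169.6, 170.3]
ee_rot: [-0.0, -0.0, 1.0, -0.0]
ft_force: [-0.1, -0.9, -0.5]
finger_gap: 1.005
gripper_force: 0.0
tcp [511.8 169.8 170.5] yaw 90.07 shift [-0.7 -1.   0.5] turn 0.07
[[314.48605052 229.03817337]
 [347.90230375 229.01933164]
 [281.06105843 229.05742645]]
```

View pics/w1.png

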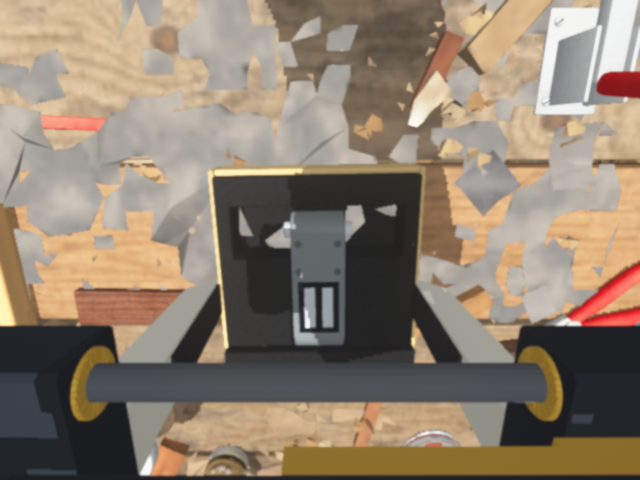

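The wrist view shows the studs at about (287,229) and (351,229), the meter's stud end at row 211, and its sides at columns 291 and 346. I'll refine that with a mask.

```bash
python3 - <<'E'
from h import *
im=cv2.imread('pics/w1.png');z=np.load('w1.npz');m={k:z[k] for k in z.files if k!='d'}
g=cv2.cvtColor(im,cv2.COLOR_BGR2GRAY)
for row in (226,229,232): print(row,g[row,274:366].tolist())
for row in (256,285): print(row,g[row,284:354].tolist())
print(g[200:218,318].tolist())
for L,Rr,row in ((290.5,346,256),(290.5,346,285)):pass
for px,zz in (((285,229),35),((352,229),35),((318,211),46)): print(px,ray('wrist',[px],zz,m).round(1))
E
```

```text
226 [44, 43, 42, 41, 40, 41, 46, 65, 105, 162, 214, 235, 239, 240, 237, 226, 201, 185, 188, 191, 183, 158, 125, 108, 106, 106, 106, 106, 106, 106, 107, 106, 106, 106, 107, 107, 107, 107, 106, 107, 107, 107, 108, 108, 108, 108, 108, 108, 107, 107, 108, 108, 108, 107, 108, 108, 108, 108, 107, 108, 108, 108, 108, 108, 107, 108, 108, 108, 106, 107, 119, 139, 155, 160, 161, 161, 161, 164, 167, 168, 170, 172, 173, 172, 167, 152, 123, 85, 55, 42, 38, 38]
229 [41, 41, 46, 60, 84, 109, 134, 156, 162, 155, 152, 160, 164, 165, 162, 150, 135, 128, 132, 136, 134, 123, 113, 108, 108, 107, 108, 108, 109, 108, 108, 108, 108, 108, 108, 109, 109, 109, 109, 109, 109, 109, 109, 110, 110, 109, 109, 110, 110, 110, 110, 109, 110, 110, 110, 110, 110, 111, 111, 110, 111, 111, 111, 111, 111, 111, 112, 111, 109, 110, 121, 142, 159, 164, 164, 164, 162, 162, 163, 164, 164, 160, 145, 118, 83, 55, 42, 39, 39, 39, 38, 38]
232 [86, 110, 134, 154, 166, 171, 173, 173, 168, 153, 143, 148, 150, 152, 150, 143, 125, 107, 103, 105, 105, 105, 106, 105, 106, 105, 105, 105, 106, 106, 105, 106, 106, 106, 106, 106, 107, 106, 10
[... 352 characters left out ...]
 102, 101, 102, 101, 101, 101, 102, 101, 101, 102, 101, 102, 101, 102, 101, 101, 101, 101, 102, 101, 101, 102, 101, 102, 102, 101, 101, 102, 101, 102, 101, 101, 101, 101, 101, 101, 100, 101, 100, 97, 86, 66, 44, 35, 34, 35, 34, 35, 34, 34]
285 [39, 40, 39, 39, 39, 37, 42, 57, 79, 95, 101, 100, 95, 81, 59, 42, 39, 41, 39, 35, 34, 35, 35, 34, 35, 35, 35, 36, 36, 36, 35, 33, 33, 33, 33, 33, 33, 33, 34, 36, 36, 35, 35, 36, 36, 36, 35, 35, 35, 33, 33, 33, 33, 40, 57, 80, 96, 100, 100, 95, 79, 57, 40, 35, 36, 37, 36, 38, 36, 37]
[42, 41, 42, 41, 40, 41, 41, 42, 41, 45, 59, 78, 88, 92, 94, 96, 96, 97]
(285, 229) [[512.5 144.1  35. ]]
(352, 229) [[512.5 200.2  35. ]]
(318, 211) [[494.7 171.6  46. ]]
```

```bash
python3 - <<'E'
from h import *
z=np.load('w1.npz');m={k:z[k] for k in z.files if k!='d'};d=z['d']
print(ray('wrist',[(290.5,256),(345,256),(291.7,285),(344.7,285),(318,344)],51,m).round(1))
c=-m['R'].T@m['t'];print(c.round(1),d[256,300:340:8],(m['R']@np.array([512,170,51])+m['t'])[2])
E
```

```text
[[530.8 149.4  51. ]
 [530.9 193.5  51. ]
 [556.3 149.9  51. ]
 [556.3 193.9  51. ]
 [612.  171.8  51. ]]
[432.6 169.6 335.8] [301.36676 302.21838 301.86743 301.55862 301.99774] 295.6051071776529
```

```bash
python3 -m jog '[-1,-0.0012,0.0008,0.02,-1, -1,-0.0012,0.0008,0.05,-1, -1,-0.0012,0.0008,0.08,-1, -1,-0.0012,0.0008,0.11,-1, -1,-0.0012,0.0008,0.125,-1, -1,-0.0012,0.0008,0.135,-1, -1,-0.0012,0.0008,0.143,-1, -1,-0.0012,0.0008,0.148,-1, -1,-0.0012,0.0008,0.148,-1, -1,-0.0012,0.0008,0.148,-1]'; python3 -m jog '[0,0,0,0,0, 1,0,0,0,0, 1,0,0,0,0, 1,0,0,0,0, 1,0,0,0,0, 1,0,0,0,0, 1,0,0,0,0, 1,0,0,0,0]'
python3 - <<'E'
from h import *
im,d=cams.read_camera('wrist');cv2.imwrite('pics/w2.png',im)
E
```

```text
time: 2.4
tool_pos: [514.1, 170.2, 23.3]
ee_rot: [0.0, -0.009, 1.0, 0.0]
ft_force: [0.2, 0.5, 0.8]
finger_gap: 0.999
gripper_force: 0.0
time: 3.07
tool_pos: [513.8, 170.0, 22.7]
ee_rot: [0.0, -0.009, 1.0, 0.0]
ft_force: [-0.9, -0.4, 0.5]
finger_gap: 0.598
gripper_force: 30.0
```

View pics/w2.png

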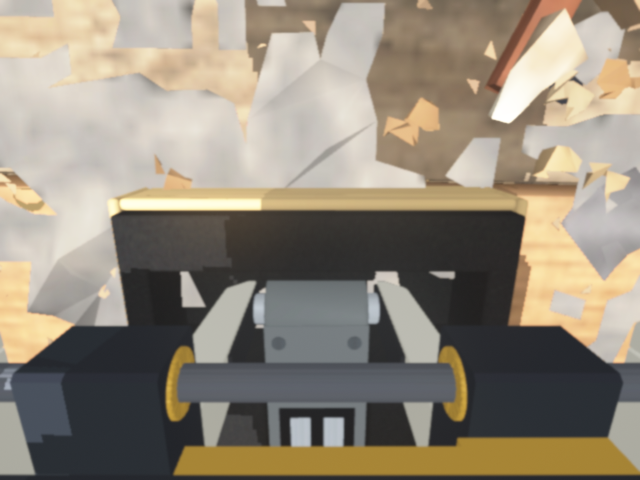

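The fingers stand at the studs (255,308) and (378,308), and the 55.6 mm opening with 30 N matches the 56 mm over both. Now I lift straight up, stud end first.

```bash
python3 -m jog '[1,0,0,-0.003,0, 1,0,0,-0.008,0, 1,0,0,-0.014,0, 1,0,0,-0.02,0, 1,0,0,-0.026,0, 1,0,0,-0.032,0, 1,0,0,-0.038,0, 1,0,0,-0.044,0, 1,0,0,-0.05,0, 1,0,0,-0.05,0]'; python3 - <<'E'
from h import *
im,d=cams.read_camera('wrist');im2,d=cams.read_camera('scene')
cv2.imwrite('pics/w3.png',np.hstack([cv2.resize(im,(400,300)),cv2.resize(im2[130:250,220:380],(400,300))]))
E
```

```text
time: 3.95
tool_pos: [514.2, 170.1, 73.9]
ee_rot: [0.001, -0.009, 1.0, 0.0]
ft_force: [-1.6, -0.2, 0.6]
finger_gap: 0.6
gripper_force: 30.0
```

View pics/w3.png

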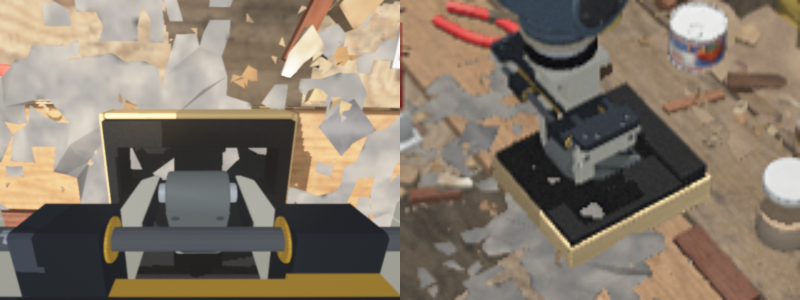

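The meter hangs from the studs in the fingers at (200,190), tilted, with the nose drawn back clear of the bridge. I carry on up.

```bash
python3 -m jog '[1,0,0,-0.008,0, 1,0,0,-0.018,0, 1,0,0,-0.028,0, 1,0,0,-0.038,0, 1,0,0,-0.048,0, 1,0,0,-0.058,0, 1,0,0,-0.068,0, 1,0,0,-0.078,0, 1,0,0,-0.088,0, 1,0,0,-0.098,0, 1,0,0,-0.108,0, 1,0,0,-0.112,0, 1,0,0,-0.112,0]'
python3 -m jog '[1,0,-0.01,0,0, 1,0,-0.03,0,0, 1,0.001,-0.055,0,0, 1,0.002,-0.08,0,0, 1,0.003,-0.105,0,0, 1,0.004,-0.13,0,0, 1,0.005,-0.155,0,0, 1,0.006,-0.18,0,0, 1,0.007,-0.205,0,0, 1,0.008,-0.23,0,0, 1,0.009,-0.255,0,0, 1,0.01,-0.28,0,0, 1,0.011,-0.305,0,0, 1,0.012,-0.33,0,0, 1,0.013,-0.35,0,0, 1,0.014,-0.36,0,0, 1,0.015,-0.365,0,0, 1,0.015,-0.365,0,0, 1,0.015,-0.365,0,0]'; python3 - <<'E'
from h import *
go([505,-195,124])
im,d=cams.read_camera('wrist');im2,d=cams.read_camera('scene')
cv2.imwrite('pics/w4.png',np.hstack([cv2.resize(im,(400,300)),cv2.resize(im2[200:350,280:480],(400,300))]))
E
```

```text
time: 5.13
tool_pos: [514.3, 170.1, 185.8]
ee_rot: [0.001, -0.009, 1.0, 0.0]
ft_force: [0.2, -0.0, -2.6]
finger_gap: 0.598
gripper_force: 30.0
time: 6.72
tool_pos: [505.1, -194.6, 184.4]
ee_rot: [-0.0, -0.009, 1.0, 0.0]
ft_force: [0.3, -0.2, -3.6]
finger_gap: 0.598
gripper_force: 30.0
tcp [ 505.1 -194.6  184.4] yaw 91.03 shift [ 0.1 -0.4 60.4] turn 1.03
```

View pics/w4.png

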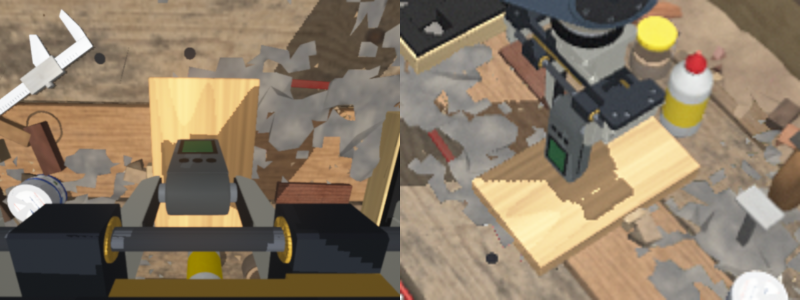

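The meter hangs in the fingers above the board, screen towards the robot and nose slightly towards it. Next I lower until the nose touches, then walk the studs away (+x) and down.

```bash
python3 -m jog '[1,0,0,0.01,0, 1,0,0,0.02,0, 1,0,0,0.03,0, 1,0,0,0.04,0, 1,0,0,0.05,0, 1,0,0,0.056,0, 1,-0.002,0,0.059,0, 1,-0.006,0,0.061,0, 1,-0.012,0,0.062,0, 1,-0.018,0,0.063,0, 1,-0.024,0,0.065,0, 1,-0.031,0,0.068,0, 1,-0.038,0,0.071,0, 1,-0.038,0,0.071,0]'; python3 - <<'E'
from h import *
im,d=cams.read_camera('wrist');im2,d=cams.read_camera('scene')
cv2.imwrite('pics/w5.png',np.hstack([cv2.resize(im,(400,300)),cv2.resize(im2[200:350,280:480],(400,300))]))
E
```

```text
time: 7.98
tool_pos: [548.1, -194.9, 116.5]
ee_rot: [0.005, -0.009, 1.0, -0.001]
ft_force: [7.2, 5.4, 18.4]
finger_gap: 0.602
gripper_force: 30.0
```

View pics/w5.png

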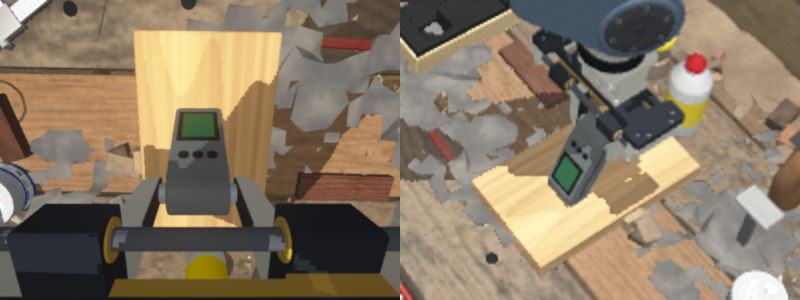

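Tilting the right way: the screen faces up and towards the robot, the nose rests on the board. The 18 N comes from the sticking nose, so I lead further in x on the rest of the arc.

```bash
python3 -m jog '[1,-0.008,0,0,0, 1,-0.016,0,0.002,0, 1,-0.024,0,0.006,0, 1,-0.03,0,0.011,0, 1,-0.036,0,0.016,0, 1,-0.041,0,0.022,0, 1,-0.046,0,0.029,0, 1,-0.05,0,0.036,0, 1,-0.054,0,0.043,0, 1,-0.057,0,0.05,0, 1,-0.06,0,0.057,0, 1,-0.061,0,0.064,0, 1,-0.062,0,0.07,0, 1,-0.062,0,0.075,0, 1,-0.062,0,0.078,0, 1,-0.062,0,0.078,0]'; python3 - <<'E'
from h import *
go([606,-195,32])
im,d=cams.read_camera('wrist');im2,d=cams.read_camera('scene')
cv2.imwrite('pics/w6.png',np.hstack([cv2.resize(im,(400,300)),cv2.resize(im2[200:350,280:480],(400,300))]))
E
```

```text
time: 9.42
tool_pos: [604.7, -193.3, 34.8]
ee_rot: [-0.001, -0.009, 1.0, 0.0]
ft_force: [-2.2, -0.0, -1.5]
finger_gap: 0.599
gripper_force: 30.0
tcp [ 604.7 -193.3   34.8] yaw 91.03 shift [-1.2 -1.7  2.8] turn 1.03
```

View pics/w6.png

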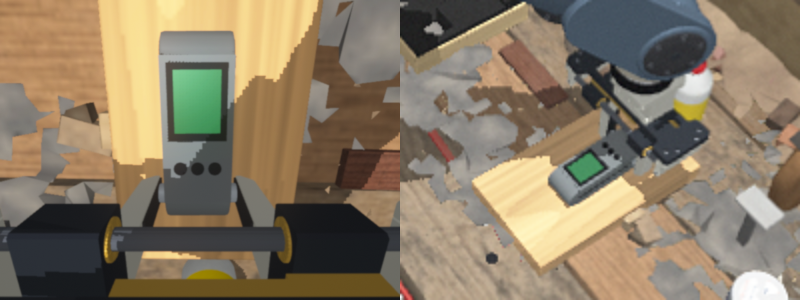

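Nearly flat, screen up, well inside the board (meter in the left half at columns 160–237). About 3 mm to go; I lower gently while watching the force.

```bash
python3 -m jog '[1,0,0,0.001,0, 1,0,0,0.002,0, 1,0,0,0.0028,0, 1,0,0,0.0028,0, 1,0,0,0.0028,0]'
```

```text
time: 9.93
tool_pos: [605.5, -193.5, 33.0]
ee_rot: [0.0, -0.009, 1.0, -0.0]
ft_force: [0.7, 0.3, -1.4]
finger_gap: 0.6
gripper_force: 30.0
```

```bash
python3 -m jog '[1,0,0,0.0007,0, 1,0,0,0.0014,0, 1,0,0,0.0014,0, 1,0,0,0.0014,0]'
```

```text
time: 10.27
tool_pos: [605.5, -193.5, 31.7]
ee_rot: [0.0, -0.009, 1.0, -0.0]
ft_force: [0.2, 0.8, 2.8]
finger_gap: 0.595
gripper_force: 30.0
```

Down: the force is now upward. Release and withdraw.

```bash
python3 -m jog '[0.1,0,0,0,0, 0,0,0,0,0, -0.3,0,0,0,0, -0.6,0,0,0,0, -0.6,0,0,0,0, -0.6,0,0,0,0]'; python3 -m jog '[-0.6,0,0,-0.01,0, -0.6,0,0,-0.03,0, -0.6,0,0,-0.06,0, -0.6,0,0,-0.09,0, -0.6,0,0,-0.12,0, -0.6,0,0,-0.15,0, -0.6,0,0,-0.17,0, -0.6,0,0,-0.17,0, -0.6,0,0,-0.17,0]'; python3 - <<'E'
from h import *
im,d=cams.read_camera('wrist');im2,d=cams.read_camera('scene')
cv2.imwrite('pics/w7.png',np.hstack([cv2.resize(im,(400,300)),cv2.resize(im2[130:430,180:580],(400,300))]))
E
```

```text
time: 10.77
tool_pos: [605.2, -193.4, 31.2]
ee_rot: [-0.0, -0.009, 1.0, 0.0]
ft_force: [-0.8, 0.4, 0.8]
finger_gap: 0.789
gripper_force: 0.0
time: 11.52
tool_pos: [605.6, -193.6, 202.8]
ee_rot: [0.001, -0.009, 1.0, -0.0]
ft_force: [-0.2, -0.7, -0.4]
finger_gap: 0.799
gripper_force: 0.0
```

View pics/w7.png

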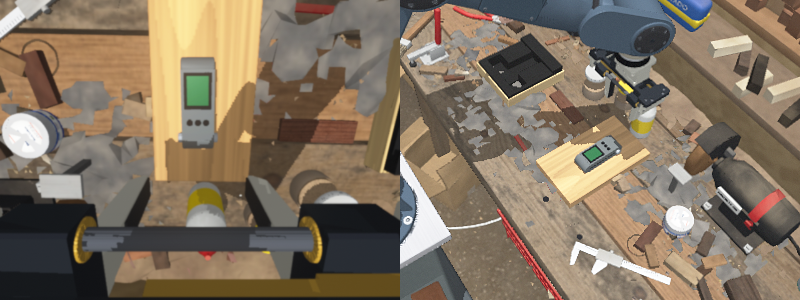

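The meter lies flat at (198,102) in the wrist view, screen up and wholly on the board. The gripper is clear, and the other things are where they were.

```bash
python3 -c "
from bench import r
print(r.hand_in())"
```

```text
the job is handed in; nothing more can be done
None
```

The meter came out of the case stud end first, was turned over and now lies screen up, wholly on the board; the job is handed in after about 11.6 s of robot time, with the other things left where they were.

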